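Press the bulb antenna into the sprung test cradle

TASK

Before a measurement, first turn the knob on the grey RF unit fully anticlockwise to its end stop, so that the pointer meets the red dot. Then take the copper-necked bulb antenna from its white stand, set it upright, bulb down, in the yellow ring of the sprung cradle, push it down until the ring is fully down against its stop, and finish while still gripping the antenna and holding it down there. Leave the blue-necked antenna and the other loose things where they are.

Things in the scene. Friction and masses are not known exactly. Their poses are not given: they have to be found in the camera images.
- rf_unit: grey RF unit, box 150 x 140 x 55 mm, fixed, left or right of the robot, turned by up to 0.5 rad; the knob is at the centre of its top, in a scale of dots (red = end stop). Origin: centre of its underside; the red dot lies 42 mm from the knob's axis towards its -x
- rf_knob (a joint): angle of the black bar knob on the RF unit, rad. 0 = anticlockwise end stop (seen from above), where the white mark on the bar points at the red dot; grows clockwise to 4.2. Starts between 0.6 and 1.4. Little friction (0.03 N m); stays where it is left
- rf_knob_grip (a point): point on the knob's upright turning axis at the height to grip, 92 mm above the table, 7 mm below the knob's top. Turns with the knob: its x axis lies along the grip bar (42 mm long, 14 mm thick, 32 mm tall, over a disc 44 mm across), fingers close along its y; the white mark is on the bar's -x half
- cradle (a joint): travel of the cradle's yellow ring, m: 0 = up (rest), 0.015 = fully down on its stop. A spring pushes it up with 5 N at the top, 11 N at the bottom; the antenna's weight alone does not move it
- cradle_ring (a point): centre of the level yellow ring, at mid-thickness; moves with it (75 mm above the table when up). Opening 44 mm, bar 8 mm thick. A seated bulb's centre lies 25 mm above this point. The ring rides on three steel pins (46 mm from the centre, tops 86 mm above the table) over a fixed aluminium base 120 x 120 x 18 mm, left or right of the robot, turned by up to 0.6 rad
- antenna_center (a point): centre of the bulb of the antenna to use: white ball, 64 mm across, with a copper-coloured upright neck 26 mm across, from 30 to 85 mm above this point (grip it at 58 mm); a gold stub ends 93 mm above. z axis up along the neck. Mass 0.12 to 0.21 kg, heavy at the bottom: it hangs and rests upright. Starts upright on its white stand, this point 65 mm above the table
- antenna_stand: fixed white stand under the copper-necked antenna: base 92 mm across and a hoop (opening 44 mm) 40 mm above the table on which the bulb rests loosely; lift straight up. Origin: centre of its underside
- spare_center (a point): centre of the bulb of the other antenna, the same but with a blue neck, on an equal white stand; to be left alone
- patch_board: loose bystander: green-brown board 90 x 80 x 5 mm with a gold patch; origin at the centre of its underside
- bowtie_board: loose bystander: green-brown board 90 x 100 x 5 mm with a copper triangle, lying nearest the robot; origin at the centre of its underside
- yellow_bar: loose bystander: yellow bar 25 x 200 x 25 mm; origin at the centre of its underside
- knife: loose bystander: pink closed cutter, 22 x 155 x 13 mm; origin at the centre of its underside
- blue_block: loose bystander: blue cube of 30 mm; origin at the centre of its underside
- disc_antenna: loose bystander: copper stack of discs, 83 mm tall on a foot 60 mm across; origin at the centre of its underside

How it is judged:
By the outcome, as a careful person would: the job done as asked, in the order asked, and still so for the second after the job is handed in, while the arm keeps its last pose, push and grip.
It also fails if it takes over 58 s, if anything falls off the work surface, if the arm or the gripper's body presses on something with over 40 N, if the wrist force passes 120 N, or if a joint passes its speed limit or range.

ROBOT

A 6-joint arm with a two-finger parallel gripper is mounted at the origin on the work surface. World frame = base frame: x ahead of the robot, y to its left, z up, the work surface at z = 0. Lengths are in m, angles in degrees, forces in N, time in s.
With the tool pointing down it reaches from about 0.3 to 0.75 m from the base axis. Payload 8.5 kg.
Tool frame: the origin (TCP) lies between the finger pads; the fingertips stand 17 mm ahead of it and the grasp point (between the pads) lies 2 mm behind it (env.tip_reach is the distance from the TCP to the fingertips, in m); z points along the fingers, y is the line along which they close (so a half turn about z gives the same grasp; the last joint's range is limited). The gripper opens to 85 mm and grips with 20 to 120 N. Pads are 22 mm wide; open, the fingers measure 114 mm over their backs; the gripper's body (76 mm by 85 mm) begins 54 mm behind the grasp point. The pads swing forward as they close: fully open they stand 13 mm farther back than shut.
Start: joints at [51.721, 21.807, 74.336, -0, 83.858, -12.336], TCP at [0.241, 0.495, 0.248] pointing down, gripper open.
Joint ranges: [-178.18, 178.18], [-50.72, 133.34], [12.68, 142.11], [-81.47, 261.47], [9.98, 163.14], [-165.26, 165.26]. Speed limits (degrees/s): [136.94, 136.94, 180, 180, 180, 180].

INTERFACE

Orientations are given as a 3x3 rotation matrix whose columns are the frame's x, y, z axes.
In Python, from rig import env, viewer gives the robot as it stands.
- The arm moves only by the tool move_arm, never from a script. Its argument "motion" is a list of rows, each a list of 2 entries, a list of its own where there are three numbers: the shift along the tool's x, y, z normalised to -1 to 1, where 1 is 50 mm, then the turn, a rotation vector about the tool's x, y, z normalised to -1 to 1, where 1 is 8 degrees. A call has 1 to 20 rows; each row shifts and turns the commanded pose from where the row before left it, along the tool's axes as they then stand; what a row does not reach is not made up. A row lasts 1/10 s, in which the tool goes at most 50 mm and 8.59 degrees, less where a joint would pass 70% of its speed; a pose out of reach is approached as far as the arm can. A call with a number of a shift or a turn outside -1 to 1 is refused whole. A call with a gripper value outside its range is refused whole. "claw" is the closure, from 0 (fully open) to 1 (shut), set as the call begins (left out, the last holds). The fingers move at their own pace and stop on an object; "force" is the grip in N (left out, the last holds). Time passes only in rows, so rows that do not move let the fingers close. It gives the time, the measured TCP pose, the force, the opening and the grip force at its end, in the units of the state.
- env.observe(): the state, without advancing time (a new reading comes with each control period).
- viewer.get_image(name): name is "scene" or "top" or "wrist"; returns a dict with "frame" (480x640x3 uint8, red, green, blue), "depth" (480x640 float32, m along the optical axis (not along the pixel's ray), 0 where there is no reading), "fx", "fy", "cx", "cy" (pixels), "eye" and "attitude" of the camera in the world; the wrist camera has in their place "T_tool_cam" (4x4, takes a point from camera to tool coordinates, whose origin is the TCP and whose axes are the flange's). Camera axes: x right, y up, looking along -z (the intrinsics and any distortion apply to the point x, -y, -z); pixel columns grow to the right and rows downward; lengths in m; the calibration is good to about 2 mm. A picture is of the moment at which its call begins: read the wrist's pose just before it.
- env.close_job(): hands the job in; it is judged then, once.
The state is a dict: "time_s": time; "q": joint angles; "qvel": joint speeds; "joint_efforts": joint torques, N m; "position": TCP position; "tool_rot": TCP orientation; "ft_force": force on the tool from outside, world axes, zero at the start; "wrist_torque": the same for the moment, N m; "grip_width": finger opening in m; "gripper_force": force on a finger pad.
Only numpy, scipy, OpenCV 4.12 (cv2) and the standard library are available. Lean on these libraries where they do the work, as an engineer would, in place of code of your own. Each camera call takes 0.05 s, during which the arm holds its last target. There are 200 camera calls.

## Working session

There is one attempt and no reset: what is moved stays moved. The work goes in short steps, Python scripts to look and compute and a tool call to move; the robot and the scene stay as the last step left them, time stands still between calls to the robot, and variables do not carry over. Pictures are saved under pics/ and viewed, at most 10 in all, crops included, and the job is handed in when it is done.

Besides the shell and the picture viewer there is one more tool, called after ">>>" in YAML: its name, and indented under it one key for each argument. move_arm: Moves the arm, as the interface text tells. Scaled input: -1 to 1 covers 50 mm each way for a shift and 8 degrees each way for a turn. Its arguments: {"type":"object","properties":{"motion":{"type":"array","items":{"type":"array"}},"claw":{"type":"number"},"force":{"type":"number"}},"required":["motion"]}

```bash
mkdir -p pics; cat > h.py <<'E'
import numpy as np, cv2
from rig import env, viewer
def snap(n,f):
    s=env.observe(); im=viewer.get_image(n); cv2.imwrite(f'pics/{f}.png',im['frame'][:,:,::-1]); 
    im={k:v for k,v in im.items()}
    im['pos']=np.array(s['position']); im['rot']=np.array(s['tool_rot'])
    np.save(f'pics/{f}.npy',im,allow_pickle=True); return im
def load(f): return np.load(f'pics/{f}.npy',allow_pickle=True).item()
def camT(im):
    if 'T_tool_cam' in im:
        T=np.array(im['T_tool_cam']); return im['rot']@T[:3,:3], im['pos']+im['rot']@T[:3,3]
    return np.array(im['attitude']),np.array(im['eye'])
def cloud(im):
    R,t=camT(im); d=im['depth']; v,u=np.mgrid[:d.shape[0],:d.shape[1]]
    P=np.stack([(u-im['cx'])/im['fx']*d,-(v-im['cy'])/im['fy']*d,-d],-1)
    return P@R.T+t
def ray(im,u,v,z):
    R,t=camT(im); r=R@np.array([(u-im['cx'])/im['fx'],-(v-im['cy'])/im['fy'],-1]); return t+r*(z-t[2])/r[2]
E
python3 - <<'E'
from h import *
for n in('top','scene'):
    im=snap(n,n+'0'); print({k:v for k,v in im.items() if k not in('frame','depth')})
print(env.observe()['tool_rot'])
E
```

```text
{'fx': 521.6708788113739, 'fy': 521.6708788113739, 'cx': 314.42066394631286, 'cy': 235.84626443508495, 'eye': array([0.41446628, 0.0177873 , 0.96219526]), 'attitude': array([[-0.10988666,  0.97348437, -0.20063176],
       [-0.99393141, -0.10864436,  0.01722664],
       [-0.00502764,  0.20130719,  0.97951526]]), 'pos': array([0.24042684, 0.49436036, 0.24769796]), 'rot': array([[-8.99250333e-01,  4.37433359e-01, -9.45979259e-04],
       [ 4.37434248e-01,  8.99249648e-01, -1.16183957e-03],
       [ 3.42444129e-04, -1.45858835e-03, -9.99998878e-01]])}
{'fx': 586.0743807136, 'fy': 586.0743807136, 'cx': 331.60468347239646, 'cy': 242.3528822508876, 'eye': array([ 1.15861297, -0.48306865,  1.20940297]), 'attitude': array([[ 0.6505691 , -0.62262882,  0.43484847],
       [ 0.75932329,  0.54361609, -0.35764464],
       [-0.01371076,  0.56286312,  0.8264364 ]]), 'pos': array([0.24045386, 0.49434986, 0.24771496]), 'rot': array([[-8.99213767e-01,  4.37508579e-01, -9.18518888e-04],
       [ 4.37509425e-01,  8.99213087e-01, -1.15216027e-03],
       [ 3.21864200e-04, -1.43789905e-03, -9.99998914e-01]])}
[[-8.99245715e-01  4.37443056e-01 -8.46371288e-04]
 [ 4.37443771e-01  8.99245153e-01 -1.04960747e-03]
 [ 3.01951780e-04 -1.31409487e-03 -9.99999091e-01]]
```

View pics/top0.png

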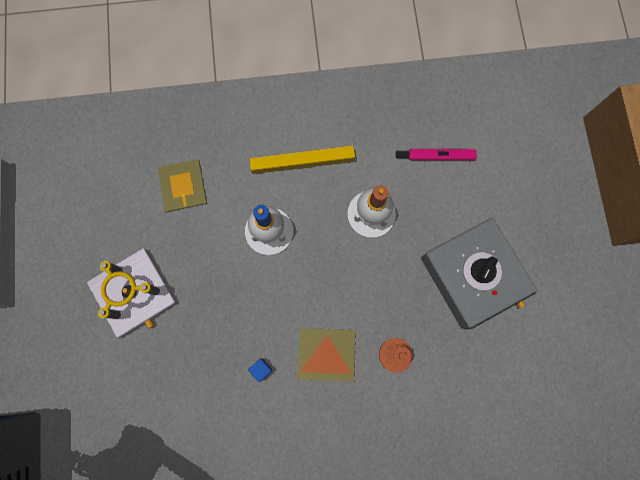

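View pics/scene0.png

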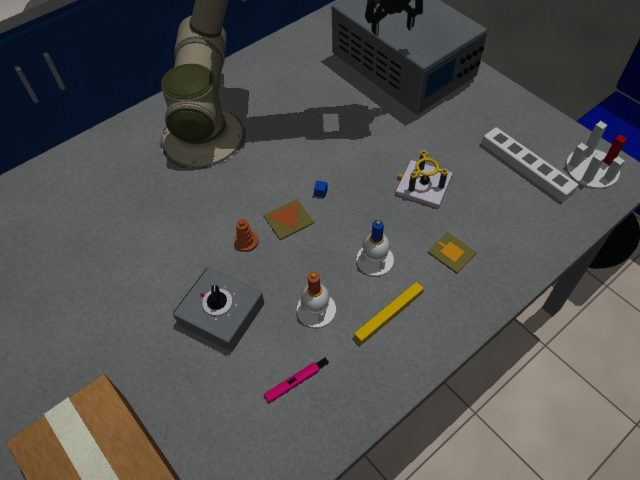

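The top view shows the knob at about (483,270), the red dot at (494,293), the ring at (118,289) and the copper neck top at (381,190). I'll enlarge the knob and the ring and compute positions.

```bash
python3 - <<'E'
from h import *
im=load('top0'); f=im['frame'][:,:,::-1]
a=cv2.resize(f[235:310,445:520],(400,400),interpolation=cv2.INTER_CUBIC); b=cv2.resize(f[252:327,82:157],(400,400),interpolation=cv2.INTER_CUBIC)
cv2.imwrite('pics/crop1.png',np.hstack([a,b]))
P=cloud(im)
for n,u,v,z in[('knob',484,270,.099),('red',494,293,.055),('ring',118,289,.075),('stub',381,190,.158)]: print(n,ray(im,u,v,z),P[v,u])
# RF top rect
z=P[...,2]; h=f.astype(int)
m=(abs(z-.055)<.006); m[:,:400]=0; m[:,560:]=0
Q=P[m][:,:2]; r=cv2.minAreaRect(Q.astype(np.float32)); print('rf',r,len(Q))
# yellow ring
hsv=cv2.cvtColor(f,cv2.COLOR_BGR2HSV); y=(hsv[...,0]>18)&(hsv[...,0]<35)&(hsv[...,1]>150)&(hsv[...,2]>90); y[:,160:]=0; y[:240]=0; y[330:]=0
q=P[y]; print(np.percentile(q[:,2],[5,25,50,75,95]))
s=load('scene0');Ps=cloud(s); hs=cv2.cvtColor(s['frame'],cv2.COLOR_RGB2HSV)
c=(hs[...,0]<13)&(hs[...,1]>110); 
for nm,Pp,H in(('scene',Ps,hs),('top',P,hsv)):
    c=(Pp[...,2]>.10)&(Pp[...,2]<.15)&(Pp[...,0]>.3)&(Pp[...,0]<.6)&(abs(Pp[...,1])<.2)&(H[...,1]>100)&(H[...,0]<20)
    print(nm,c.sum(),Pp[c].mean(0),Pp[c].min(0),Pp[c].max(0))
E
```

```text
knob [ 0.50229991 -0.27147888  0.099     ] [ 0.50244913 -0.2719703   0.09753356]
red [ 0.4652382  -0.29640178  0.055     ] [ 0.46530594 -0.29682098  0.05378959]
ring [0.54140969 0.34495718 0.075     ] [0.54980633 0.36659775 0.0163167 ]
stub [ 0.64187203 -0.11057713  0.158     ] [ 0.64162035 -0.11043506  0.15889005]
rf ((0.4802268445491791, -0.21894176304340363), (0.1518399715423584, 0.276070237159729), 21.543970108032227) 6073
[0.01507927 0.07653331 0.07787377 0.07903534 0.08065722]<stdin>:18: RuntimeWarning: Mean of empty slice.
  ret = um.true_divide(
Traceback (most recent call last):
ValueError: zero-size array to reduction operation minimum which has no identity
```

View pics/crop1.png

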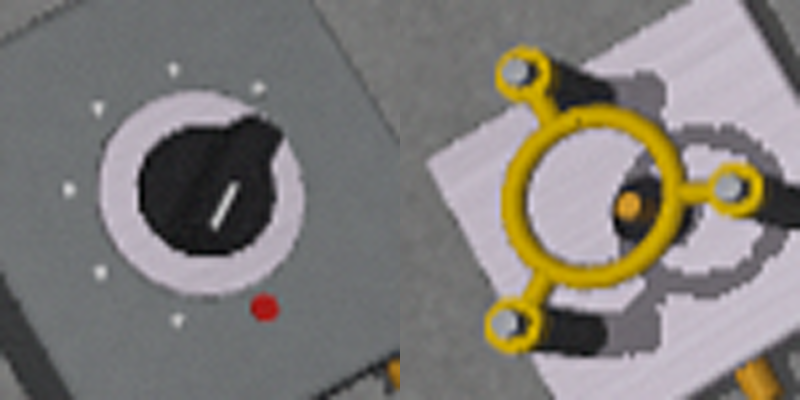

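```bash
python3 - <<'E'
from h import *
im=load('top0'); P=cloud(im)
c=lambda a,b:(445+a/5.333-.4,235+b/5.333-.4)
pl=ray(im,*c(202,192),.057); red=ray(im,*c(264,307),.056)
m1=ray(im,*c(237,183),.099); m2=ray(im,*c(212,228),.099)
ang=lambda d:np.degrees(np.arctan2(d[1],d[0]))
print('plate',pl,'red',red,np.linalg.norm(red-pl),ang(red-pl),'mark',m1,m2,ang(m2-m1))
print('ring',ray(im,82+198/5.333-.4,252+196/5.333-.4,.079))
rt=ang(red-pl); print('pins',[ray(im,82+a/5.333-.4,252+b/5.333-.4,.086) for a,b in((120,70),(333,187),(108,322))])
s=load('scene0')
for nm,q,fr in(('scene',cloud(s),s['frame']),('top',P,im['frame'])):
    H=cv2.cvtColor(fr,cv2.COLOR_RGB2HSV)
    k=(q[...,2]>.10)&(q[...,2]<.149)&(abs(q[...,0]-.64)<.06)&(abs(q[...,1]+.11)<.06)
    print(nm,k.sum(),q[k].mean(0),q[k].min(0),q[k].max(0))
print(ray(s,313.5,275,.158))
E
```

```text
plate [ 0.50582245 -0.28273256  0.057     ] red [ 0.4665848  -0.29649021  0.056     ] 0.04159165837380945 -160.67811545977307 mark [ 0.50316952 -0.28012272  0.099     ] [ 0.49010812 -0.26991063  0.099     ] 141.97981577740464
ring [0.54180227 0.34221553 0.079     ]
pins [array([0.58378136, 0.36299462, 0.086     ]), array([0.53892703, 0.2971009 , 0.086     ]), array([0.50439505, 0.36904507, 0.086     ])]
scene 170 [ 0.64821525 -0.11520874  0.12787642] [ 0.62832074 -0.12478481  0.1000106 ] [ 0.65905929 -0.09840624  0.14889546]
top 204 [ 0.63606086 -0.10761804  0.13340897] [ 0.62866243 -0.12316289  0.10017239] [ 0.65401872 -0.09745594  0.14896677]
[ 0.64323875 -0.11038375  0.158     ]
```

>>> move_arm:
  motion:
    - [[0,0,0],[0,0,0.75]]
    - [[0,0,0],[0,0,0.75]]
    - [[-0.764,-0.499,0.05],[0,0,0]]
    - [[-0.764,-0.499,0.05],[0,0,0]]
    - [[-0.764,-0.499,0.05],[0,0,0]]
    - [[-0.764,-0.499,0.05],[0,0,0]]
    - [[-0.764,-0.499,0.05],[0,0,0]]
    - [[-0.764,-0.499,0.05],[0,0,0]]
    - [[-0.764,-0.499,0.05],[0,0,0]]
    - [[-0.764,-0.499,0.05],[0,0,0]]
    - [[-0.764,-0.499,0.05],[0,0,0]]
    - [[-0.764,-0.499,0.05],[0,0,0]]
    - [[-0.764,-0.499,0.05],[0,0,0]]
    - [[-0.764,-0.499,0.05],[0,0,0]]
    - [[-0.764,-0.499,0.05],[0,0,0]]
    - [[-0.764,-0.499,0.05],[0,0,0]]
    - [[-0.764,-0.499,0.05],[0,0,0]]
    - [[-0.764,-0.499,0.05],[0,0,0]]
    - [[-0.764,-0.499,0.05],[0,0,0]]
    - [[-0.764,-0.499,0.05],[0,0,0]]
  claw: 0

```text
time_s: 2.1
position: [0.5069, -0.2842, 0.2028]
tool_rot: [[-0.788, 0.615, -0.001], [0.615, 0.788, 0.001], [0.001, 0.0, -1.0]]
ft_force: [-0.1, -0.0, 0.9]
grip_width: 0.0855
gripper_force: 0.0
```

>>> move_arm:
  motion:
    - [[0,0,0],[0,0,0]]
    - [[0,0,0],[0,0,0]]

```text
time_s: 2.3
position: [0.5064, -0.2827, 0.2024]
tool_rot: [[-0.788, 0.616, -0.001], [0.616, 0.788, 0.001], [0.002, 0.0, -1.0]]
ft_force: [0.0, 0.1, -0.2]
grip_width: 0.0854
gripper_force: 0.0
```

```bash
python3 - <<'E'
from h import *
im=snap('wrist','w1'); print(im['pos'],im['rot'],im['T_tool_cam'],env.observe()['q'])
E
```

```text
[ 0.50641873 -0.28274999  0.20238825] [[-7.87872310e-01  6.15837115e-01 -1.36771530e-03]
 [ 6.15835602e-01  7.87873457e-01  1.38818954e-03]
 [ 1.93248522e-03  2.51428328e-04 -9.99998101e-01]] [[-9.24558347e-05  9.54537230e-01  2.98091711e-01  7.63228605e-02]
 [ 9.99999996e-01  9.03086047e-05  2.09764600e-05  5.26106434e-04]
 [-6.89743446e-06  2.98091712e-01 -9.54537234e-01 -1.25873714e-01]
 [ 0.00000000e+00  0.00000000e+00  0.00000000e+00  1.00000000e+00]] [-4.08004992e+01  2.67968904e+01  7.38639946e+01  1.28192463e-02
  7.94181580e+01 -9.28567085e+01]
```

View pics/w1.png

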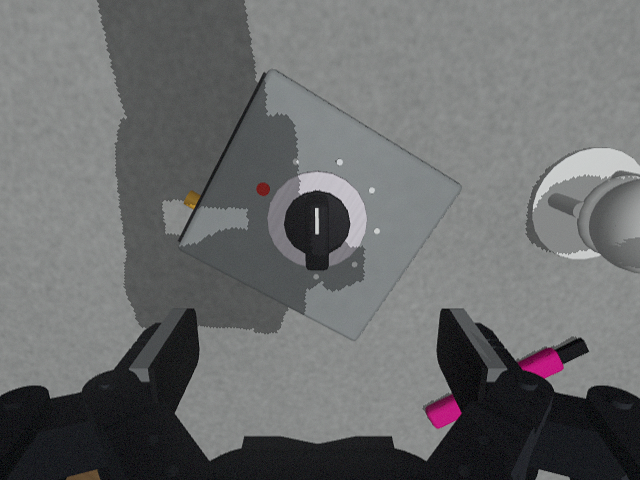

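The bar stands upright in the wrist picture: its mark runs (317,207)–(317,235), so it is aligned with tool x. The red dot is at (263,189) and the plate centre at about (317,219).

```bash
python3 - <<'E'
from h import *
im=load('w1'); R=im['rot']
for n,u,v,z in(('plate',317.5,219,.057),('red',263,189,.056),('markmid',317,221,.099),('markout',317,207,.099),('bar',317,230,.099)):
    p=ray(im,u,v,z); print(n,p,'tool',(R.T@(p-im['pos']))*1000)
P=cloud(im); print(P[240,317],P[221,312])
E
```

```text
plate [ 0.5042136  -0.28035888  0.057     ] tool [  2.92892341   0.4893391  145.39431151]
red [ 0.46555417 -0.29647865  0.056     ] tool [ 23.45856302 -36.01916454 146.42480742]
markmid [ 0.49609001 -0.27438209  0.099     ] tool [ 13.09116047   0.2060454  103.41379894]
markout [ 0.48955834 -0.26927153  0.099     ] tool [ 21.38455211   0.21007622 103.42982684]
bar [ 0.50036148 -0.2777242   0.099     ] tool [  7.66760315   0.20340941 103.40331731]
[ 0.50524633 -0.28154661  0.09872283] [ 0.49427686 -0.27662795  0.09916437]
```

>>> move_arm:
  motion:
    - [[0.04,0.006,0.56],[0,0,0]]
    - [[0,0,0.56],[0,0,0]]
    - [[0,0,0.56],[0,0,0]]
    - [[0,0,0.56],[0,0,0]]
    - [[0,0,0],[0,0,0]]

```text
time_s: 2.85
position: [0.5039, -0.2785, 0.0888]
tool_rot: [[-0.789, 0.614, -0.005], [0.614, 0.789, 0.004], [0.007, 0.0, -1.0]]
ft_force: [-0.2, 0.6, -0.5]
grip_width: 0.0857
gripper_force: 0.0
```

>>> move_arm:
  motion:
    - [[0,0,0],[0,0,0]]
    - [[0,0,0],[0,0,0]]
    - [[0,0,0],[0,0,0]]
    - [[0,0,0],[0,0,0]]
    - [[0,0,0],[0,0,0]]
    - [[0,0,0],[0,0,0]]
    - [[0,0,0],[0,0,0]]
    - [[0,0,0],[0,0,0]]
    - [[0,0,0],[0,0,0]]
    - [[0,0,0],[0,0,0]]
  claw: 1
  force: 30

```text
time_s: 3.85
position: [0.5049, -0.2818, 0.0921]
tool_rot: [[-0.789, 0.615, -0.0], [0.615, 0.789, -0.002], [-0.001, -0.002, -1.0]]
ft_force: [-5.0, -2.7, 4.5]
grip_width: 0.0137
gripper_force: 34.0
```

>>> move_arm:
  motion:
    - [[0,0,0],[0,0,-0.8]]
    - [[0,0,0],[0,0,-0.8]]
    - [[0,0,0],[0,0,-0.8]]
    - [[0,0,0],[0,0,-0.8]]
    - [[0,0,0],[0,0,-0.8]]
    - [[0,0,0],[0,0,-0.8]]
    - [[0,0,0],[0,0,-0.8]]
    - [[0,0,0],[0,0,-0.8]]
    - [[0,0,0],[0,0,0]]
    - [[0,0,0],[0,0,0]]

```text
time_s: 4.85
position: [0.5049, -0.2813, 0.0921]
tool_rot: [[-0.973, -0.229, -0.001], [-0.229, 0.973, -0.001], [0.001, -0.001, -1.0]]
ft_force: [-5.5, -0.6, 6.1]
grip_width: 0.0133
gripper_force: 34.2
```

```bash
python3 - <<'E'
from h import *
s=env.observe(); R=np.array(s['tool_rot']); print(np.degrees(np.arctan2(R[1,0],R[0,0])),s['wrist_torque'],s['ft_force'],s['q'],s['position'])
E
```

```text
-166.74119162439678 [0.06619696 0.75918726 0.05450006] [-5.47860162 -0.64277     6.1491575 ] [-4.08347193e+01  3.33731973e+01  8.25500179e+01 -6.62552467e-02
  6.40729089e+01 -1.44064576e+02] [ 0.50486019 -0.28134812  0.09214105]
```

>>> move_arm:
  motion:
    - [[0,0,0],[0,0,-0.5]]
    - [[0,0,0],[0,0,-0.3]]
    - [[0,0,0],[0,0,0]]
    - [[0,0,0],[0,0,0]]

```text
time_s: 5.25
position: [0.5048, -0.2813, 0.0921]
tool_rot: [[-0.942, -0.336, -0.001], [-0.336, 0.942, -0.001], [0.001, -0.0, -1.0]]
ft_force: [-3.7, -0.3, 6.3]
grip_width: 0.013
gripper_force: 34.2
```

```bash
cat > st.py <<'E'
from h import *
s=env.observe(); R=np.array(s['tool_rot']); print(np.degrees(np.arctan2(R[1,0],R[0,0]))%360,s['wrist_torque'],s['ft_force'],s['q'][5],s['position'])
E
python3 st.py
```

```text
199.65440937693072 [0.03684954 0.81732461 0.0265368 ] [-3.69121485 -0.34645437  6.26176332] -150.45818279935403 [ 0.5048199  -0.28128397  0.09213798]
```

>>> move_arm:
  motion:
    - [[0,0,0],[0,0,-0.3]]
    - [[0,0,0],[0,0,-0.2]]
    - [[0,0,0],[0,0,0]]
    - [[0,0,0],[0,0,0]]

```text
time_s: 5.65
position: [0.505, -0.2813, 0.0922]
tool_rot: [[-0.917, -0.4, -0.0], [-0.4, 0.917, -0.0], [0.0, -0.0, -1.0]]
ft_force: [-4.3, -0.3, 5.5]
grip_width: 0.0133
gripper_force: 42.9
```

```bash
python3 st.py
```

```text
203.56375413257442 [ 0.04618607  0.71454422 -0.74450625] [-4.34929795 -0.26518352  5.51823357] -154.39004575169292 [ 0.50498444 -0.28127164  0.09220657]
```

>>> move_arm:
  motion:
    - [[0,0,0],[0,0,0]]
    - [[0,0,0],[0,0,0]]
    - [[0,0,0],[0,0,0]]
    - [[0,0,0],[0,0,0]]
    - [[0,0,0],[0,0,0]]
    - [[0,0,0],[0,0,0]]
    - [[0,0,-0.5],[0,0,0]]
    - [[0,0,-0.9],[0,0,0]]
    - [[0,0,-0.9],[0,0,0]]
    - [[0,0,0],[0,0,0]]
  claw: 0

```text
time_s: 6.65
position: [0.507, -0.2822, 0.2125]
tool_rot: [[-0.916, -0.401, 0.009], [-0.401, 0.916, -0.008], [-0.005, -0.01, -1.0]]
ft_force: [-0.1, -0.5, -0.7]
grip_width: 0.0853
gripper_force: 0.0
```

```bash
python3 - <<'E'
from h import *
im=snap('wrist','w2'); print(im['pos'])
f=im['frame'][100:340,180:460]; cv2.imwrite('pics/w2c.png',cv2.resize(f[:,:,::-1],None,fx=2.5,fy=2.5,interpolation=cv2.INTER_CUBIC))
E
python3 st.py
```

```text
[ 0.50698    -0.28219154  0.2124777 ]
203.6638606426176 [-0.00808176 -0.05262382  0.00748037] [-0.22008812  0.17750615 -0.53971653] -154.4547333316145 [ 0.50608334 -0.28149915  0.20910438]
```

View pics/w2c.png

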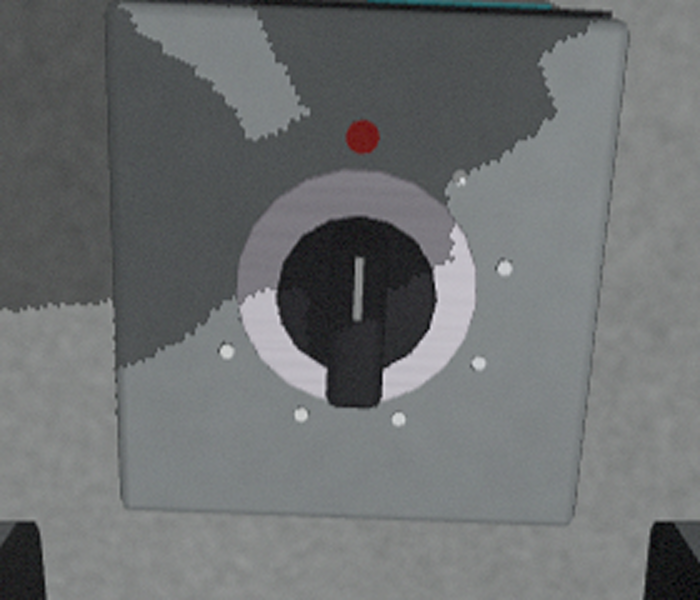

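The mark (359,258)–(358,320) points at the red dot (362,137), so the knob is at its stop. Next is the antenna.

>>> move_arm:
  motion:
    - [[0,0,0],[0,0,0.775]]
    - [[0,0,0],[0,0,0.775]]
    - [[0,0,0],[0,0,0.775]]
    - [[0,0,0],[0,0,0.775]]
    - [[0,0,0],[0,0,0.775]]
    - [[0,0,0],[0,0,0.775]]
    - [[0,0,0],[0,0,0.775]]
    - [[0,0,0],[0,0,0.775]]
    - [[-0.158,0.711,0],[0,0,0]]
    - [[-0.158,0.711,0],[0,0,0]]
    - [[-0.158,0.711,0],[0,0,0]]
    - [[-0.158,0.711,0],[0,0,0]]
    - [[-0.158,0.711,0],[0,0,0]]
    - [[-0.158,0.711,0],[0,0,0]]
    - [[0,0,0],[0,0,0]]
    - [[0,0,0],[0,0,0]]
    - [[0,0,0],[0,0,0]]

```text
time_s: 8.4
position: [0.6406, -0.1106, 0.2055]
tool_rot: [[-0.899, 0.438, -0.002], [0.438, 0.899, 0.0], [0.002, -0.0, -1.0]]
ft_force: [0.2, -0.2, 0.0]
grip_width: 0.0855
gripper_force: 0.0
```

```bash
python3 - <<'E'
from h import *
im=snap('wrist','w3'); print(im['pos'],im['rot'])
P=cloud(im); k=(P[...,2]>.105)&(P[...,2]<.145)&(abs(P[...,0]-.642)<.035)&(abs(P[...,1]+.11)<.035)
q=P[k]; print(len(q),q.min(0),q.max(0))
# circle of fixed radius 13 mm
from scipy.optimize import least_squares
r=least_squares(lambda c:np.hypot(q[:,0]-c[0],q[:,1]-c[1])-.013,[.642,-.11],loss='soft_l1',f_scale=.002); print(r.x,np.abs(r.fun).mean())
print(im['rot'].T@(np.r_[r.x,.121]-im['pos'])*1000)
E
```

```text
[ 0.64063146 -0.11057671  0.20547403] [[-8.98857087e-01  4.38238913e-01 -1.61015976e-03]
 [ 4.38239015e-01  8.98858427e-01  3.07620206e-04]
 [ 1.58211681e-03 -4.29128225e-04 -9.99998656e-01]]
973 [ 0.62690987 -0.12025046  0.10505661] [ 0.64522391 -0.0968921   0.14489406]
[ 0.64042078 -0.11000653] 0.00015992191245723885
[ 0.3055971   0.45643932 84.47443504]
```

View pics/w3.png

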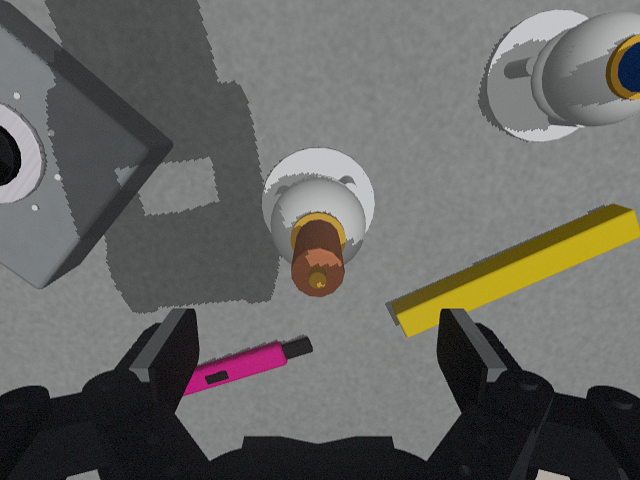

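The copper neck's top is at (318,281), in the centre between the fingers. The circle fit puts its axis within 1 mm of the TCP, so I'll descend and grip.

>>> move_arm:
  motion:
    - [[0,0,0.5],[0,0,0]]
    - [[0,0,0.5],[0,0,0]]
    - [[0,0.01,0.4],[0,0,0]]
    - [[0,0,0.26],[0,0,0]]
    - [[0,0,0],[0,0,0]]
    - [[0,0,0],[0,0,0]]

```text
time_s: 9.05
position: [0.6417, -0.1099, 0.1241]
tool_rot: [[-0.899, 0.438, 0.001], [0.438, 0.899, -0.0], [-0.001, 0.0, -1.0]]
ft_force: [-0.9, 0.9, 0.7]
grip_width: 0.0854
gripper_force: 0.0
```

>>> move_arm:
  motion:
    - [[0,0,0],[0,0,0]]
    - [[0,0,0],[0,0,0]]
    - [[0,0,0],[0,0,0]]
    - [[0,0,0],[0,0,0]]
    - [[0,0,0],[0,0,0]]
    - [[0,0,0],[0,0,0]]
    - [[0,0,0],[0,0,0]]
    - [[0,0,0],[0,0,0]]
    - [[0,0,0],[0,0,0]]
  claw: 1
  force: 60

```text
time_s: 9.95
position: [0.6415, -0.1097, 0.1237]
tool_rot: [[-0.899, 0.438, 0.0], [0.438, 0.899, -0.001], [-0.001, -0.0, -1.0]]
ft_force: [-1.8, -1.7, 5.8]
grip_width: 0.0245
gripper_force: 58.6
```

>>> move_arm:
  motion:
    - [[0,0,-0.3],[0,0,0]]
    - [[0,0,-0.6],[0,0,0]]
    - [[0,0,-0.8],[0,0,0]]
    - [[0,0,-0.8],[0,0,0]]
    - [[0,0,0],[0,0,0]]
    - [[0,0,0],[0,0,0]]

```text
time_s: 10.55
position: [0.6415, -0.109, 0.2479]
tool_rot: [[-0.899, 0.437, 0.0], [0.437, 0.899, 0.001], [0.0, 0.001, -1.0]]
ft_force: [0.2, 0.0, -2.4]
grip_width: 0.0247
gripper_force: 58.9
```

```bash
python3 - <<'E'
from h import *
s=env.observe();R=np.array(s['tool_rot']);print(s['position'],R)
print((R.T@(np.array([.542,.3425,.21])-np.array(s['position'])))*1000, s['q'])
E
```

```text
[ 0.64147203 -0.10904822  0.24794383] [[-8.99374720e-01  4.37178561e-01  1.39001900e-04]
 [ 4.37178567e-01  8.99374552e-01  5.61967015e-04]
 [ 1.20665160e-04  5.66187578e-04 -9.99999832e-01]]
[286.86525648 362.60245706  38.18375075] [-2.00639074e+01  3.23097841e+01  5.64847794e+01  3.29838536e-02
  9.12090016e+01 -8.41392097e+01]
```

>>> move_arm:
  motion:
    - [[0,0,-0.7],[0,0,0]]
    - [[0,0,-0.7],[0,0,0]]
    - [[0.41,0.518,0],[0,0,0]]
    - [[0.41,0.518,0],[0,0,0]]
    - [[0.41,0.518,0],[0,0,0]]
    - [[0.41,0.518,0],[0,0,0]]
    - [[0.41,0.518,0],[0,0,0]]
    - [[0.41,0.518,0],[0,0,0]]
    - [[0.41,0.518,0],[0,0,0]]
    - [[0.41,0.518,0],[0,0,0]]
    - [[0.41,0.518,0],[0,0,0]]
    - [[0.41,0.518,0],[0,0,0]]
    - [[0.41,0.518,0],[0,0,0]]
    - [[0.41,0.518,0],[0,0,0]]
    - [[0.41,0.518,0],[0,0,0]]
    - [[0.41,0.518,0],[0,0,0]]
    - [[0,0,0],[0,0,0]]
    - [[0,0,0.7],[0,0,0]]
    - [[0,0,0.7],[0,0,0]]
    - [[0,0,0.4],[0,0,0]]

```text
time_s: 12.55
position: [0.5408, 0.3412, 0.2234]
tool_rot: [[-0.899, 0.438, -0.007], [0.438, 0.899, -0.003], [0.005, -0.005, -1.0]]
ft_force: [0.3, 0.1, -2.0]
grip_width: 0.0247
gripper_force: 59.2
```

>>> move_arm:
  motion:
    - [[0,0,0],[0,0,0]]
    - [[0,0,0],[0,0,0]]
    - [[0,0,0],[0,0,0]]

```text
time_s: 12.85
position: [0.5425, 0.3421, 0.2295]
tool_rot: [[-0.899, 0.438, 0.002], [0.438, 0.899, 0.001], [-0.001, 0.001, -1.0]]
ft_force: [0.6, 0.1, -1.5]
grip_width: 0.0251
gripper_force: 59.2
```

```bash
python3 - <<'E'
from h import *
from scipy.optimize import least_squares
im=snap('wrist','w4'); print(im['pos'],env.observe()['q'])
P=cloud(im); H=cv2.cvtColor(im['frame'],cv2.COLOR_RGB2HSV)
k=(H[...,0]>18)&(H[...,0]<35)&(H[...,1]>120)&(P[...,2]>.06)&(P[...,2]<.09)&(np.hypot(P[...,0]-.542,P[...,1]-.3425)<.034)
q=P[k]; print(len(q),q.min(0),q.max(0))
r=least_squares(lambda c:np.hypot(q[:,0]-c[0],q[:,1]-c[1])-c[2],[.542,.3425,.026],loss='soft_l1',f_scale=.002); print('ring',r.x)
k=(P[...,2]>.125)&(P[...,2]<.17)&(np.hypot(P[...,0]-im['pos'][0],P[...,1]-im['pos'][1])<.05)&(H[...,1]<60)&(im['depth']>.1)
q=P[k]; print(len(q)); c=least_squares(lambda c:np.linalg.norm(q-c,axis=1)-.032,[*im['pos'][:2],im['pos'][2]-.059],loss='soft_l1',f_scale=.002); print('bulb',c.x,np.abs(c.fun).mean())
print('shift tool mm',im['rot'].T@(np.r_[r.x[:2],c.x[2]]-c.x)*1000)
E
```

```text
[0.54253348 0.34214123 0.22952736] [ 2.16857625e+01  3.18418054e+01  6.03331739e+01  3.46087131e-03
  8.76920588e+01 -4.23613945e+01]
1263 [0.51171851 0.31959376 0.07516857] [0.55764121 0.3751379  0.08114255]
ring [0.5410779  0.34578907 0.02624361]
83
bulb [0.54209404 0.34239567 0.17089566] 7.381129255428511e-05
shift tool mm [2.39882319e+00 2.60640619e+00 6.59248324e-04]
```

View pics/w4.png

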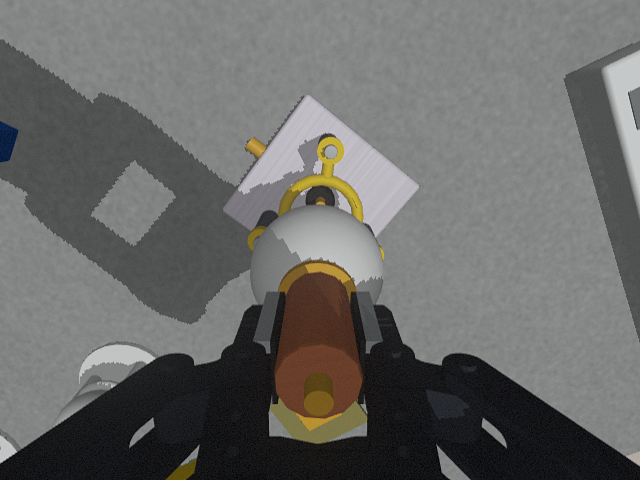

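The bulb is centred over the ring, whose arc spans columns 278–362, to about 2 mm. I'll shift slightly and lower it.

>>> move_arm:
  motion:
    - [[0.03,0.04,0.4],[0,0,0]]
    - [[0,0,0.5],[0,0,0]]
    - [[0,0,0.3],[0,0,0]]
    - [[0,0,0.1],[0,0,0]]
    - [[0,0,0],[0,0,0]]
    - [[0,0,0],[0,0,0]]
    - [[0,0,0],[0,0,0]]

```text
time_s: 13.6
position: [0.542, 0.3448, 0.1646]
tool_rot: [[-0.899, 0.438, 0.002], [0.438, 0.899, 0.001], [-0.001, 0.002, -1.0]]
ft_force: [-0.1, 0.1, -0.9]
grip_width: 0.0248
gripper_force: 59.2
```

>>> move_arm:
  motion:
    - [[0,0,0.08],[0,0,0]]
    - [[0,0,0.08],[0,0,0]]
    - [[0,0,0.06],[0,0,0]]
    - [[0,0,0],[0,0,0]]
    - [[0,0,0],[0,0,0]]

```text
time_s: 14.1
position: [0.542, 0.345, 0.1531]
tool_rot: [[-0.899, 0.437, 0.002], [0.437, 0.899, 0.001], [-0.001, 0.002, -1.0]]
ft_force: [0.3, 1.6, 5.4]
grip_width: 0.0246
gripper_force: 59.6
```

>>> move_arm:
  motion:
    - [[0,0,0.06],[0,0,0]]
    - [[0,0,0.06],[0,0,0]]
    - [[0,0,0],[0,0,0]]
    - [[0,0,0],[0,0,0]]

```text
time_s: 14.5
position: [0.542, 0.3451, 0.1474]
tool_rot: [[-0.899, 0.437, 0.002], [0.437, 0.899, 0.001], [-0.001, 0.002, -1.0]]
ft_force: [0.1, 1.3, 7.6]
grip_width: 0.0245
gripper_force: 59.8
```

>>> move_arm:
  motion:
    - [[0,0,0.05],[0,0,0]]
    - [[0,0,0.05],[0,0,0]]
    - [[0,0,0],[0,0,0]]
    - [[0,0,0],[0,0,0]]

```text
time_s: 14.9
position: [0.5422, 0.3451, 0.1434]
tool_rot: [[-0.899, 0.437, 0.003], [0.437, 0.899, 0.002], [-0.002, 0.003, -1.0]]
ft_force: [-0.9, 1.3, 12.7]
grip_width: 0.0248
gripper_force: 60.7
```

>>> move_arm:
  motion:
    - [[0,0,0.04],[0,0,0]]
    - [[0,0,0],[0,0,0]]
    - [[0,0,0],[0,0,0]]

```text
time_s: 15.2
position: [0.5423, 0.3452, 0.1432]
tool_rot: [[-0.899, 0.437, 0.005], [0.437, 0.899, 0.002], [-0.004, 0.004, -1.0]]
ft_force: [-4.0, -0.4, 23.6]
grip_width: 0.0245
gripper_force: 62.3
```

The force rose to 24 N with no further travel, so the ring is on its stop. I'll check with one picture.

>>> move_arm:
  motion:
    - [[0,0,0],[0,0,0]]
    - [[0,0,0],[0,0,0]]
    - [[0,0,0],[0,0,0]]

```text
time_s: 15.5
position: [0.5423, 0.3452, 0.1433]
tool_rot: [[-0.899, 0.437, 0.005], [0.437, 0.899, 0.002], [-0.004, 0.004, -1.0]]
ft_force: [-3.9, -0.4, 23.4]
grip_width: 0.0248
gripper_force: 62.3
```

```bash
python3 - <<'E'
from h import *
im=snap('scene','s2'); P=cloud(im); H=cv2.cvtColor(im['frame'],cv2.COLOR_RGB2HSV)
k=(H[...,0]>18)&(H[...,0]<35)&(H[...,1]>120)&(np.hypot(P[...,0]-.542,P[...,1]-.344)<.06)&(P[...,2]>.03)
print(k.sum(),np.percentile(P[k][:,2],[5,25,50,75,95]))
cv2.imwrite('pics/s2c.png',cv2.resize(im['frame'][100:260,200:500,::-1],None,fx=2.6,fy=2.6,interpolation=cv2.INTER_CUBIC))
E
python3 st.py
```

```text
173 [0.05662601 0.05985935 0.06293682 0.06600078 0.17101833]
154.06676321964417 [-2.78319013e-01  9.15166719e-01  3.65938294e-04] [-4.27426502 -0.37818655 24.16304438] -42.12593990332082 [0.54233086 0.34516412 0.14323902]
```

View pics/s2c.png

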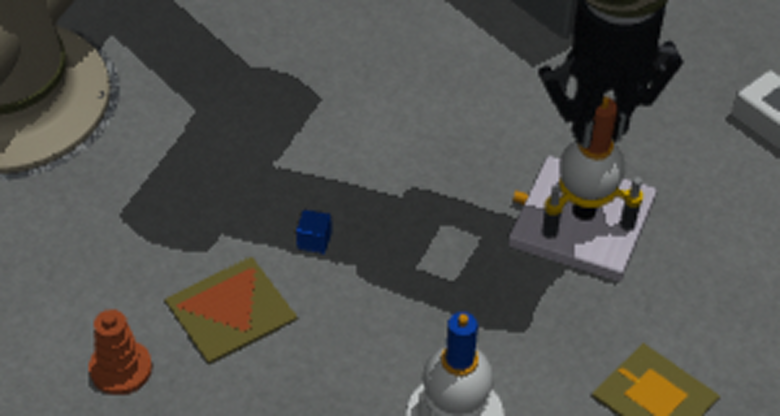

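The picture shows the bulb seated in the yellow ring at (592,190), upright and still gripped. The ring measures about 61 mm above the table, so it is fully down. I'll hand it in.

```bash
python3 -c "
from rig import env
print(env.close_job())"
```

```text
the job is handed in; nothing more can be done
None
```

The job is handed in at about 15.5 s: I turned the knob to its red-dot stop, and the copper-necked antenna is gripped and held in the cradle with the ring fully down (24 N push); no verdict came back.

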